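# Press the small stapler into its cutout in the kit case

### The job

Put the small stapler away in the open kit case: stand it upright in the empty long cutout of the grey insert and press it straight down until it sits fully home on the bottom, then let go. Leave the big stapler and the wooden pencil box where they are.

Things in the scene. Friction and masses are not known exactly. Their poses are not given: they have to be found in the camera images.
- small_stapler: Smaller of two alike staplers, black with dark steel arm, upright, 96 mm long, 58 high, 140 g, rigid. Base 34 mm wide, 22 high; above it 30 mm wide at the rear, and from 31 mm up to the flat top an arm 28 mm wide, 90 long. Origin: centre of the underside; x along its length (rear at -x), y across (grip it across y at mid-length), z up.
- cutout (a point): Centre of the bottom of the empty cutout in the fixed case's insert, 10 mm above the table; insert top 34 mm. 116 mm long (x), 54 wide (y), z up; 5 mm bevel at the mouth. Four sloped sprung pads on its long sides leave 56 mm at the top, 30 below: the stapler's base stops on them 8-10 mm up; a push of about 10 N sends it home (top 68 mm above the table). Either way round fits. A punch sits 130 mm off at -y.
- big_stapler: The larger stapler, 155 mm long, 40 mm wide, 66 mm high: a bystander, too long for the cutout. Origin: centre of the underside, x along its length, z up.
- pencil_box: Chunky closed wooden pencil box, 200 x 75 x 44 mm: a bystander. Origin: centre of the underside, x along its length, z up.
Mind the look-alikes: they are no part of the job. What is shaped like the small_stapler but red is not meant.

How it is judged:
By the outcome, as a careful person would: the job done as asked, in the order asked, and still so for the second after the job is handed in, with the robot touching nothing.
It also fails if it takes over 42 s, if anything falls off the work surface, if the arm or the gripper's body presses on something with over 40 N, if the wrist force passes 120 N, or if a joint passes its speed limit or range.

### The arm

A 7-joint arm with a two-finger parallel gripper is mounted at the origin on the work surface. World frame = base frame: x ahead of the robot, y to its left, z up, the work surface at z = 0. Lengths are in m, angles in rad, forces in N, time in s.
With the tool pointing down it reaches from about 0.4 to 0.85 m from the base axis. Payload 4.5 kg.
Tool frame: the origin (TCP) lies between the finger pads; the fingertips stand 19 mm ahead of it and the grasp point (between the pads) is the TCP (r.tips_ahead is the distance from the TCP to the fingertips, in m); z points along the fingers, y is the line along which they close (so a half turn about z gives the same grasp; the last joint's range is limited). The gripper opens to 88 mm and grips with 3 to 60 N. Pads are 18 mm wide; open, the fingers measure 123 mm over their backs; the gripper's body (75 mm by 187 mm) begins 45 mm behind the grasp point.
Start: joints at [1.26, 0.689, -0.195, 1.565, 0.157, 0.902, -0.215], TCP at [0.211, -0.588, 0.258] pointing down, gripper open.
Joint ranges: [-3.01, 3.01], [-0.46, 2.08], [-1.47, 1.51], [0.13, 2.56], [-1, 4.14], [0.04, 2.09], [-2.66, 2.66]. Speed limits (rad/s): [2.57, 2.57, 3.14, 3.14, 3.14, 3.14, 3.14].

### API

Orientations are given as a unit quaternion [x, y, z, w].
In Python, from plant import r, cams, models gives the robot as it stands. The module is installed in compiled form; this text tells all that it offers.
- The arm moves only by the tool jog_arm, never from a script. Its arguments are lists of equal length, an entry for each row: "turn": the turn, a rotation vector about the tool's x, y, z in rad, a list of three; "translation": the shift along the tool's x, y, z in m, a list of three; "grip": the closure, from 0 (fully open) to 1 (shut). In form: {"turn": [[ax, ay, az], ...], "translation": [[tx, ty, tz], ...], "grip": [grip, ...]}. A call has 1 to 20 rows; each row is the pose to reach, as a shift and turn from the pose commanded when the call began, along the tool's axes at that moment; what a row does not reach only later rows make up. A row lasts 1/8 s, in which the tool goes at most 62.5 mm and 10.7 degrees, less where a joint would pass 70% of its speed; a pose out of reach is approached as far as the arm can. A call with a gripper value outside its range is refused whole. The fingers move at their own pace and stop on an object; "force" is the grip in N (left out, the last holds). Time passes only in rows, so rows that repeat a pose let the fingers close. It gives the time, the measured TCP pose, the force, the opening and the grip force at its end, in the units of the state.
- r.get_state(): the state, without advancing time (a new reading comes with each control period).
- cams.snapshot(name): name is "scene" or "top" or "wrist"; returns the picture (384x512x3 uint8, red, green, blue); there is no depth.
- cams.camera_params(name): a dict with "fx", "fy", "cx", "cy" (pixels), "eye" and "orientation" of the camera in the world. Camera axes: x right, y up, looking along -z (the intrinsics and any distortion apply to the point x, -y, -z); pixel columns grow to the right and rows downward; lengths in m; the calibration is good to about 2 mm. A picture is of the moment at which its call begins: read the wrist's pose just before it. camera_params takes no time and is no camera call; for the wrist camera it gives the pose at the moment of the call.
- r.finish_job(): hands the job in; it is judged then, once.
Trained networks look in the newest picture that a camera, given by its name, has taken for a name from the list of things; names that differ only in an ending like _2 or _b are one class to them, and where a whole thing is asked for, a point or a joint stands for the part that bears it (a point fixed in the world has none). Each returns a list of dicts, best first, with "p" (0 to 1); they miss things now and then, are a little off and sometimes report something else, mostly with a low value. They report only what shows in the picture. A call takes as long as a camera call. They do not tell look-alikes from the thing itself.
- models.find_in(camera, name): "position" ([x, y, z] in m, in world coordinates, good to about 4 mm: the middle of the surface that is visible of it).
- models.masks_of(camera, name): "pixels" (384x512 bool, what is visible of it).
- models.place_of(camera, name): "position" ([x, y, z] in m, in world coordinates, good to about 4 mm: a listed point, or the origin of a listed thing).
The state is a dict: "clock": time; "q": joint angles; "qd": joint speeds; "joint_torque": joint torques, N m; "tool_pos": TCP position; "eef_rot": TCP orientation; "contact_force": force on the tool from outside, world axes, zero at the start; "moment": the same for the moment, N m; "opening": opening from 0.0 (shut) to 1.0 (fully open); "finger_force": force on a finger pad.
Only numpy, scipy, OpenCV 4.12 (cv2) and the standard library are available. Lean on these libraries where they do the work, as an engineer would, in place of code of your own. Each camera call takes 0.05 s, during which the arm holds its last target. There are 200 camera calls.

## Working session

There is one attempt and no reset: what is moved stays moved. The work goes in short steps, Python scripts to look and compute and a tool call to move; the robot and the scene stay as the last step left them, time stands still between calls to the robot, and variables do not carry over. Pictures are saved under pics/ and viewed, at most 10 in all, crops included, and the job is handed in when it is done.

Besides the shell and the picture viewer there is one more tool, called after "Request:" as name(argument=value, ...) on one line, values as JSON. jog_arm: Moves the arm, as the interface text tells. Its arguments: {"type":"object","properties":{"turn":{"type":"array"},"translation":{"type":"array"},"grip":{"type":"array"},"force":{"type":"number"}},"required":["turn","translation","grip"]}

```bash
mkdir -p pics; python3 - <<'E'
from plant import r,cams,models
import cv2,numpy as np
ims=[]
for c in ["top","scene"]:
    im=cams.snapshot(c); cv2.imwrite(f"pics/{c}0.png",im[:,:,::-1])
    print(c,{k:np.round(v,3).tolist() for k,v in cams.camera_params(c).items()})
    for n in ["small_stapler","cutout","big_stapler","pencil_box"]:
        print(c,n,[(round(d["p"],2),np.round(d["position"],3).tolist()) for d in models.place_of(c,n)])
s=r.get_state(); print(s["clock"],s["tool_pos"],s["eef_rot"],s["opening"])
E
```

```text
top {'fx': 417.115, 'fy': 417.115, 'cx': 247.009, 'cy': 193.106, 'eye': [0.456, 0.136, 1.171], 'orientation': [0.048, -0.025, -0.701, 0.711]}
top small_stapler [(0.96, [0.428, 0.054, 0.001]), (0.88, [0.613, 0.177, -0.002]), (0.81, [0.56, 0.055, 0.003]), (0.8, [0.634, 0.305, 0.001]), (0.62, [0.729, 0.094, -0.003]), (0.33, [0.438, 0.22, 0.002])]
top cutout [(0.76, [0.591, -0.175, 0.01])]
top big_stapler [(0.94, [0.438, 0.219, 0.004])]
top pencil_box [(0.7, [0.494, 0.456, 0.0])]
scene {'fx': 454.447, 'fy': 454.447, 'cx': 250.894, 'cy': 190.341, 'eye': [1.013, 0.582, 1.027], 'orientation': [0.099, 0.255, 0.886, 0.373]}
scene small_stapler [(0.95, [0.728, 0.094, 0.001]), (0.91, [0.432, 0.053, 0.003]), (0.9, [0.559, 0.052, -0.001]), (0.71, [0.608, 0.188, 0.002]), (0.59, [0.632, 0.299, -0.0])]
scene cutout [(0.63, [0.587, -0.173, 0.008])]
scene big_stapler [(0.87, [0.442, 0.225, -0.001])]
scene pencil_box [(0.9, [0.492, 0.458, 0.004])]
0.5 [ 0.21127707 -0.58821987  0.25772885] [9.85177355e-01 1.71538853e-01 3.00649957e-06 1.94110706e-05] 1.0019947234439635
```

View pics/top0.png

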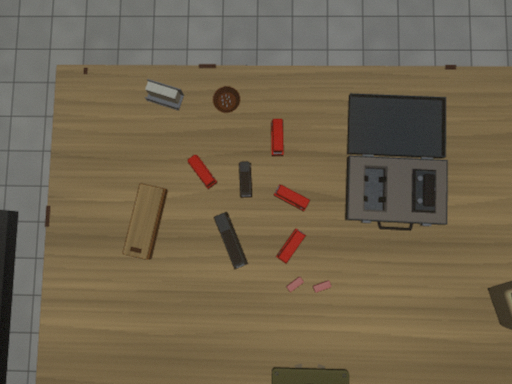

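View pics/scene0.png

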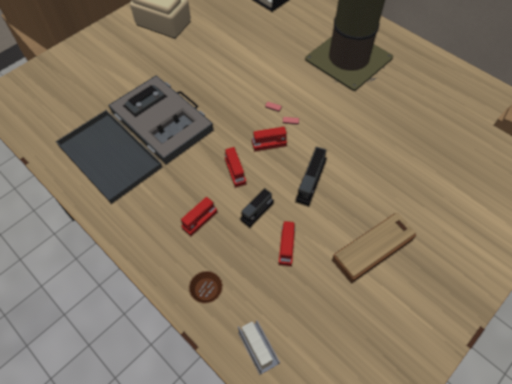

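Black small stapler is at top pixel (245,179), i.e. about (0.61, 0.18). The empty cutout is at (374,189), i.e. about (0.59, -0.174), with the punch in the slot at (424,190). The black stapler at (230,240) is the big one, and the red ones are decoys. I'll pass over the cutout first and check it with the wrist camera.

Request:
jog_arm(turn=[[0,0,0.345],[0,0,0.345],[0,0,0.345],[0,0,0.345],[0,0,0.345],[0,0,0.345],[0,0,0.345],[0,0,0.345],[0,0,0.345],[0,0,0.345],[0,0,0.345],[0,0,0.345],[0,0,0.345],[0,0,0.345]], translation=[[0.498,-0.261,-0.04],[0.498,-0.261,-0.04],[0.498,-0.261,-0.04],[0.498,-0.261,-0.04],[0.498,-0.261,-0.04],[0.498,-0.261,-0.04],[0.498,-0.261,-0.04],[0.498,-0.261,-0.04],[0.498,-0.261,-0.04],[0.498,-0.261,-0.04],[0.498,-0.261,-0.04],[0.498,-0.261,-0.04],[0.498,-0.261,-0.04],[0.498,-0.261,-0.04]], grip=[0,0,0,0,0,0,0,0,0,0,0,0,0,0])

```text
clock: 2.25
tool_pos: [0.5913, -0.1751, 0.2978]
eef_rot: [1.0, -0.001, -0.0, 0.0]
contact_force: [0.7, -0.5, -0.8]
opening: 1.002
finger_force: 0.0
```

```bash
cat > h.py <<'E'
from plant import r,cams,models
import cv2,numpy as np
from scipy.spatial.transform import Rotation as R
def ray(c,p,uv,z):
    uv=np.atleast_2d(uv).astype(float)
    d=np.c_[(uv[:,0]-p["cx"])/p["fx"],-(uv[:,1]-p["cy"])/p["fy"],-np.ones(len(uv))]
    d=R.from_quat(p["orientation"]).apply(d); e=np.array(p["eye"])
    return e+d*((z-e[2])/d[:,2])[:,None]
def st():
    s=r.get_state(); Rm=R.from_quat(s["eef_rot"]).as_matrix()
    print("t",round(s["clock"],2),"pos",np.round(s["tool_pos"],4),"yaw x",round(np.arctan2(Rm[1,0],Rm[0,0]),4),"z",np.round(Rm[:,2],3),"open",round(s["opening"],3),"F",np.round(s["contact_force"],1),s["finger_force"])
    return s,Rm
def wrist(name,zs=1):
    p=cams.camera_params("wrist"); im=cams.snapshot("wrist"); cv2.imwrite(f"pics/{name}.png",im[:,:,::-1])
    np.savez(f"pics/{name}.npz",im=im,**p); return im,p
E
python3 - <<'E'
from h import *
st(); im,p=wrist("cut1")
print({k:np.round(v,3).tolist() for k,v in p.items()})
print(models.place_of("wrist","cutout"))
E
```

```text
t 2.25 pos [ 0.5913 -0.1751  0.2978] yaw x -0.0017 z [-0. -0. -1.] open 1.002 F [ 0.7 -0.5 -0.8] 0.0
{'fx': 327.122, 'fy': 327.122, 'cx': 255.645, 'cy': 190.285, 'eye': [0.667, -0.175, 0.424], 'orientation': [0.104, -0.104, 0.701, -0.698]}
[{'position': [0.586, -0.1747, 0.0086], 'p': 0.65}]
```

View pics/cut1.png

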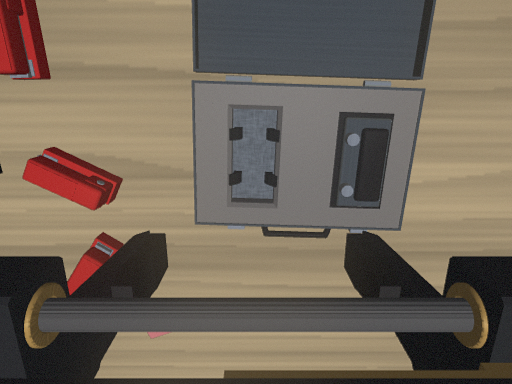

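Wrist view: empty cutout with its mouth corners near (229,105), (282,106), (278,207), (227,206), four black pads inside and the punch at right (360,160). Next, project these and enlarge the crop.

```bash
python3 - <<'E'
from h import *
d=np.load("pics/cut1.npz"); im=d["im"]; p={k:d[k] for k in ["fx","fy","cx","cy","eye","orientation"]}
c=im[70:240,185:435]; cv2.imwrite("pics/cut1c.png",cv2.resize(c[:,:,::-1],None,fx=3.2,fy=3.2,interpolation=cv2.INTER_CUBIC)[:,:])
for n,uv in [("mouth",[(229,105),(282,106),(278,207),(227,206)]),("case",[(193,81),(424,89),(401,229),(196,223)])]:
    q=ray("w",p,uv,.034); print(n,np.round(q,4).tolist(),q.mean(0), np.linalg.norm(np.roll(q,-1,0)-q,axis=1))
E
```

```text
mouth [[0.6515, -0.1443, 0.034], [0.6502, -0.2055, 0.034], [0.5263, -0.203, 0.034], [0.5279, -0.1385, 0.034]] [ 0.58897269 -0.17280731  0.034     ] [0.06121643 0.12390726 0.06451887 0.1237778 ]
case [[0.6779, -0.1043, 0.034], [0.6685, -0.3668, 0.034], [0.4956, -0.3625, 0.034], [0.5048, -0.098, 0.034]] [ 0.58670748 -0.23289194  0.034     ] [0.26271978 0.17290549 0.26464262 0.17320053]
```

View pics/cut1c.png

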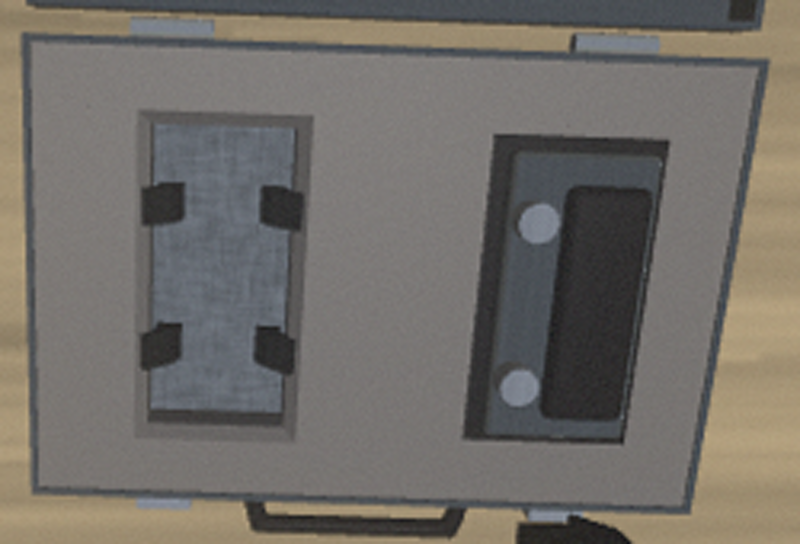

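Request:
jog_arm(turn=[[0,0,0],[0,0,0],[0,0,0],[0,0,0],[0,0,0],[0,0,0],[0,0,0],[0,0,0],[0,0,0],[0,0,0]], translation=[[0.02,-0.355,0.05],[0.02,-0.355,0.05],[0.02,-0.355,0.05],[0.02,-0.355,0.05],[0.02,-0.355,0.05],[0.02,-0.355,0.05],[0.02,-0.355,0.05],[0.02,-0.355,0.05],[0.02,-0.355,0.05],[0.02,-0.355,0.05]], grip=[0,0,0,0,0,0,0,0,0,0])

```text
clock: 3.6
tool_pos: [0.6121, 0.1791, 0.248]
eef_rot: [1.0, -0.001, 0.0, 0.0]
contact_force: [0.1, 0.2, -0.2]
opening: 1.0
finger_force: 0.0
```

```bash
python3 - <<'E'
from h import *
st(); im,p=wrist("st1")
print([(round(d["p"],2),np.round(d["position"],4)) for d in models.place_of("wrist","small_stapler")])
print(np.round(p["eye"],3))
ms=models.masks_of("wrist","small_stapler")
for m in ms:
    k=m["pixels"]; v,u=np.nonzero(k); q=ray("w",p,np.c_[u,v],.055)[:,:2]
    rc=cv2.minAreaRect(q.astype(np.float32)*1000); print(round(m["p"],2),u.mean(),v.mean(),im[k].mean(0).round(),rc)
E
```

```text
t 3.6 pos [0.6121 0.1791 0.248 ] yaw x -0.0025 z [ 0.    -0.001 -1.   ] open 1.0 F [ 0.1  0.2 -0.2] 0.0
[(0.82, array([ 7.283e-01,  9.270e-02, -4.000e-04])), (0.8, array([ 0.6127,  0.1804, -0.0048])), (0.77, array([ 0.4256,  0.0555, -0.0032])), (0.74, array([ 0.6316,  0.3011, -0.0015])), (0.61, array([ 0.5587,  0.0546, -0.0018]))]
[0.688 0.179 0.374]
0.86 346.2202380952381 325.075 [129.  44.  40.] ((434.7811279296875, 77.80912780761719), (97.71869659423828, 44.91481399536133), 12.67537784576416)
0.74 369.0719379844961 208.05333333333334 [143.  52.  47.] ((570.2933349609375, 60.395408630371094), (111.36002349853516, 35.53089904785156), 62.60737609863281)
0.73 252.95538243626063 165.1235835694051 [66. 63. 59.] ((614.3297729492188, 181.9779052734375), (95.6634750366211, 30.927425384521484), 3.5884323120117188)
0.73 341.80752466161965 47.49415003441156 [148.  57.  52.] ((722.6702270507812, 101.10154724121094), (81.2762680053711, 41.4349365234375), 0.5103545784950256)
0.7 136.97246168582376 145.19683908045977 [142.  48.  44.] ((637.0572509765625, 294.8731384277344), (89.37208557128906, 47.3731803894043), 37.76173400878906)
0.66 217.50851767098908 291.9781337401475 [55. 54. 51.] ((453.9482116699219, 215.5364227294922), (174.89920043945312, 55.44157409667969), 22.955181121826172)
```

View pics/st1.png

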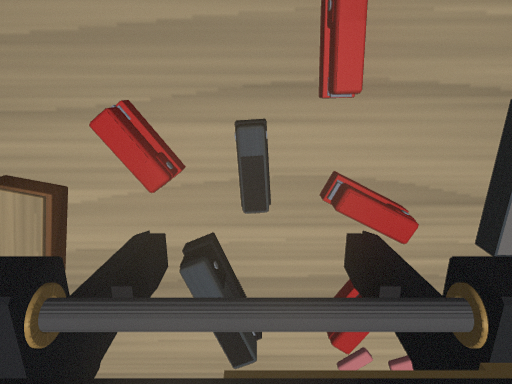

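The small black stapler is at about (253,165) in the wrist view: centre (0.613, 0.1805), yaw about +0.06, with red neighbours close on both sides. I'll go in with the fingers half closed. The cutout centre is (0.589, -0.173) and its yaw about -0.035; the measured mouth of 124x63 mm agrees with the 126x64 mm expected.

Request:
jog_arm(turn=[[0,0,-0.06],[0,0,-0.06],[0,0,-0.06],[0,0,-0.06],[0,0,-0.06],[0,0,-0.06],[0,0,-0.06],[0,0,-0.06],[0,0,-0.06],[0,0,-0.06],[0,0,-0.06],[0,0,-0.06],[0,0,-0.06],[0,0,-0.06],[0,0,-0.06]], translation=[[0.001,-0.0015,0.03],[0.001,-0.0015,0.06],[0.001,-0.0015,0.09],[0.001,-0.0015,0.12],[0.001,-0.0015,0.14],[0.001,-0.0015,0.16],[0.001,-0.0015,0.18],[0.001,-0.0015,0.19],[0.001,-0.0015,0.198],[0.001,-0.0015,0.198],[0.001,-0.0015,0.198],[0.001,-0.0015,0.198],[0.001,-0.0015,0.198],[0.001,-0.0015,0.198],[0.001,-0.0015,0.198]], grip=[0.3,0.3,0.3,0.3,0.3,0.3,0.3,0.3,0.3,0.3,1,1,1,1,1], force=45)

```text
clock: 5.62
tool_pos: [0.613, 0.1822, 0.05]
eef_rot: [1.0, 0.03, 0.0, 0.0]
contact_force: [-0.6, -0.3, 2.1]
opening: 0.316
finger_force: 45.0
```

Request:
jog_arm(turn=[[0,0,0],[0,0,0],[0,0,0],[0,0,0],[0,0,0.095],[0,0,0.095],[0,0,0.095],[0,0,0.095],[0,0,0.095],[0,0,0.095],[0,0,0.095],[0,0,0.095],[0,0,0.095],[0,0,0.095],[0,0,0.095],[0,0,0.095],[0,0,0.095]], translation=[[0,0,-0.03],[0,0,-0.06],[0,0,-0.09],[0,0,-0.12],[-0.004,0.03,-0.12],[-0.009,0.07,-0.12],[-0.014,0.11,-0.12],[-0.019,0.15,-0.12],[-0.024,0.19,-0.12],[-0.029,0.23,-0.12],[-0.034,0.27,-0.12],[-0.039,0.31,-0.12],[-0.043,0.34,-0.12],[-0.045,0.3515,-0.12],[-0.045,0.3515,-0.12],[-0.045,0.3515,-0.12],[-0.045,0.3515,-0.12]], grip=[1,1,1,1,1,1,1,1,1,1,1,1,1,1,1,1,1], force=55)

```text
clock: 7.75
tool_pos: [0.5892, -0.1694, 0.1697]
eef_rot: [1.0, -0.016, 0.0, -0.0]
contact_force: [-0.9, -0.6, -1.5]
opening: 0.309
finger_force: 55.0
```

```bash
python3 - <<'E'
from h import *
st(); im,p=wrist("carry")
print([(round(d["p"],2),np.round(d["position"],4)) for d in models.place_of("wrist","small_stapler")[:3]])
print(models.place_of("wrist","cutout"))
E
```

```text
t 7.75 pos [ 0.5892 -0.1694  0.1697] yaw x -0.0328 z [ 0.     0.001 -1.   ] open 0.309 F [-0.9 -0.6 -1.5] 54.993723034858704
[(0.95, array([ 0.5545,  0.0562, -0.0016])), (0.79, array([ 0.4258,  0.0535, -0.0041])), (0.62, array([ 0.5902, -0.1709,  0.1196]))]
[]
```

View pics/carry.png

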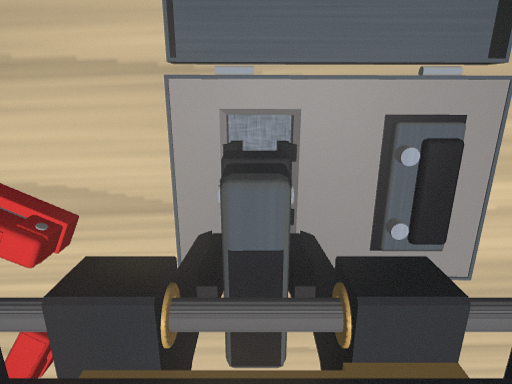

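The stapler hangs upright at about (257,260), aligned with the cutout, whose far mouth edge runs (221,109)-(301,109). I'll use that edge to refine the cutout centre.

```bash
python3 - <<'E'
from h import *
d=np.load("pics/carry.npz"); p={k:d[k] for k in ["fx","fy","cx","cy","eye","orientation"]}
q=ray("w",p,[(220.5,109),(301,109.5),(298.5,225),(166,77),(511,77)],.034);print(np.round(q,4))
m=q[:2].mean(0)[:2]; y=-.035; print("centre",m-.063*np.array([np.cos(y),np.sin(y)]))
q=ray("w",p,[(226,115),(292,115.5)],.029);print(np.round(q,4))
E
```

```text
[[ 0.6524 -0.1437  0.034 ]
 [ 0.6499 -0.2063  0.034 ]
 [ 0.5528 -0.2047  0.034 ]
 [ 0.6773 -0.104   0.034 ]
 [ 0.6684 -0.3649  0.034 ]]
centre [ 0.58816933 -0.17281594]
[[ 0.6474 -0.1473  0.029 ]
 [ 0.6452 -0.1998  0.029 ]]
```

Request:
jog_arm(turn=[[0,0,0],[0,0,0],[0,0,0],[0,0,0],[0,0,0],[0,0,0],[0,0,0],[0,0,0],[0,0,0],[0,0,0]], translation=[[0,0.0035,0],[0,0.0035,0.01],[0,0.0035,0.03],[0,0.0035,0.05],[0,0.0035,0.065],[0,0.0035,0.08],[0,0.0035,0.09],[0,0.0035,0.095],[0,0.0035,0.095],[0,0.0035,0.095]], grip=[1,1,1,1,1,1,1,1,1,1])

```text
clock: 9.15
tool_pos: [0.5892, -0.175, 0.0752]
eef_rot: [1.0, -0.018, 0.001, 0.0]
contact_force: [0.1, 0.6, -1.2]
opening: 0.311
finger_force: 55.0
```

Request:
jog_arm(turn=[[0,0,0],[0,0,0],[0,0,0],[0,0,0],[0,0,0],[0,0,0],[0,0,0],[0,0,0],[0,0,0]], translation=[[0,-0.002,0],[0,-0.002,0.002],[0,-0.002,0.004],[0,-0.002,0.006],[0,-0.002,0.008],[0,-0.002,0.01],[0,-0.002,0.012],[0,-0.002,0.014],[0,-0.002,0.015]], grip=[1,1,1,1,1,1,1,1,1])

```text
clock: 10.28
tool_pos: [0.5889, -0.1728, 0.0599]
eef_rot: [1.0, -0.018, -0.0, 0.0]
contact_force: [-2.4, 1.2, 10.9]
opening: 0.313
finger_force: 55.0
```

Request:
jog_arm(turn=[[0,0,0],[0,0,0],[0,0,0],[0,0,0]], translation=[[0,0,0.001],[0,0,0.002],[0,0,0.002],[0,0,0.002]], grip=[1,1,1,1])

```text
clock: 10.78
tool_pos: [0.5889, -0.1728, 0.0599]
eef_rot: [1.0, -0.018, 0.0, 0.0]
contact_force: [-3.6, 2.3, 18.4]
opening: 0.31
finger_force: 55.0
```

The arm stalled at z = 0.0599 (expected 0.060) while the force rose, so it's on the bottom. Release and lift.

Request:
jog_arm(turn=[[0,0,0],[0,0,0],[0,0,0],[0,0,0],[0,0,0],[0,0,0],[0,0,0],[0,0,0],[0,0,0],[0,0,0],[0,0,0],[0,0,0],[0,0,0]], translation=[[0,0,-0.002],[0,0,-0.002],[0,0,-0.002],[0,0,-0.002],[0,0,-0.01],[0,0,-0.02],[0,0,-0.04],[0,0,-0.07],[0,0,-0.11],[0,0,-0.15],[0,0,-0.19],[0,0,-0.19],[0,0,-0.19]], grip=[0.4,0.4,0.4,0.4,0.4,0.4,0.4,0.4,0.4,0.4,0.4,0.4,0.4])

```text
clock: 12.4
tool_pos: [0.5884, -0.1727, 0.2482]
eef_rot: [1.0, -0.018, 0.0, 0.0]
contact_force: [-0.1, 0.6, -1.5]
opening: 0.602
finger_force: 0.0
```

```bash
python3 - <<'E'
from h import *
st(); im,p=wrist("fin")
for c in ["wrist","top","scene"]:
    if c!="wrist": cams.snapshot(c)
    print(c,[np.round(d["position"],4) for d in models.place_of(c,"small_stapler") if abs(d["position"][1]+.173)<.05])
E
```

```text
t 12.4 pos [ 0.5884 -0.1727  0.2482] yaw x -0.0352 z [ 0. -0. -1.] open 0.602 F [-0.1  0.6 -1.5] 0.0
wrist [array([ 0.59  , -0.1731,  0.0073])]
top [array([ 0.5895, -0.1775,  0.0077])]
scene [array([ 0.5829, -0.1702,  0.0117])]
```

View pics/fin.png

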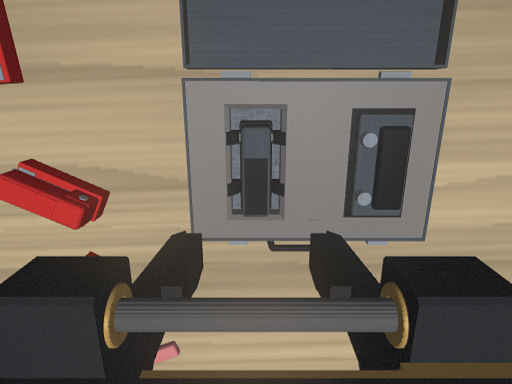

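The stapler sits upright, centred in the cutout at (256,168), between the pads. The networks put its origin at z ≈ 0.009, against 0.018 if it were still on the pads.

```bash
python3 -c "
from plant import r
print(r.finish_job())"
```

```text
the job is handed in; nothing more can be done
None
```

The small stapler is upright in the empty cutout, pressed down until it stopped on the bottom, and released; the job was handed in at about 12.5 s, with the big stapler and pencil box left untouched.

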